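Flanged nut into a jack-post base plate

TASK

Two red base plates for jack posts lie on the bench; one already has its flanged nut. Take the loose steel flanged nut that stands flange down and set it, flange still down, into the empty round pocket of the other plate, so that its flange lies flat on the pocket floor; keep hold of it until it is down in the pocket, do not drop it in. Leave the flange-up nut and the plain brass nut where they are.

Things in the scene. Friction and masses are not known exactly. Their poses are not given: they have to be found in the camera images.
- nut_centre (a point): Nut to place: loose steel flanged nut, 38 mm tall, 0.2 to 0.45 kg, standing flange down on the bench. Lower 8 mm: round flange 66 mm across; above it a hexagon 46 mm across flats (53 over corners), 30 mm tall, to grip by two opposite flats; dark bore on top. Point: on its axis, 19 mm above its underside. z: up, flange to hexagon; flats face its own +x, -x and every 60 degrees from there.
- pocket (a point): Floor centre of the empty pocket (86 mm across, 6 mm deep, dark floor 10 mm above the bench) in the middle of a fixed red plate, 140 x 140 x 16 mm. z up. A seated nut's centre is 19 mm above this point. The other such plate, fixed, holds a steel nut seated flange down (top 48 mm above the bench); the plates' middles are at least 190 mm apart.
- nut_flange_up_centre (a point): Bystander, to be left alone: the same loose steel flanged nut standing the wrong way up, on its hexagon, with the 66 mm flange on top. 38 mm tall; this point is half-way up on its axis.
- plain_nut_centre (a point): Bystander, to be left alone: a loose plain brass hexagon nut without flange, 46 mm across flats, 30 mm tall; this point is half-way up on its axis.
Mind the look-alikes: they are no part of the job. Of the things that look like the part that bears pocket, the larger one is meant. Leave any blue look-alike of the part that bears nut_centre alone.

How it is judged:
On the way:
1. the nut, still held by the fingers, is lowered flange down into the pocket: over it within 13 mm and its flange less than 12 mm above the pocket floor (horizontal distance between nut_centre and pocket below 0.013 m and z of nut_centre in the frame of pocket below 0.031 m and angle between nut_centre's own z axis and vertical below 0.26 rad and contact force between the fingers and nut above 1 N), for 0.06 s.
At the end, for the whole second after the job is handed in: The flanged nut rests, flange down, in the empty pocket: its axis within 13 mm of the pocket's, its flange within 2.5 mm of the pocket floor, upright within 10 degrees, released and at rest. The flange-up nut and the plain nut are within 20 mm of where they started (horizontal distance between nut_centre and pocket below 0.013 m and z of nut_centre in the frame of pocket below 0.0215 m and angle between nut_centre's own z axis and vertical below 0.17 rad and linear speed of nut below 0.02 m/s and distance of each of nut_flange_up_centre, plain_nut_centre from where it was at the start of the episode below 0.02 m); the robot touches nothing.
It fails at once if the flange-up nut is moved by more than 20 mm (distance of nut_flange_up_centre from where it was at the start of the episode above 0.02 m).
It fails at once if the plain brass nut is moved by more than 20 mm (distance of plain_nut_centre from where it was at the start of the episode above 0.02 m).
It also fails if it takes over 34 s, if anything falls off the work surface, if the arm or the gripper's body presses on something with over 40 N, if the wrist force passes 120 N, or if a joint passes its speed limit or range.

ROBOT

A 6-joint arm with a two-finger parallel gripper is mounted at the origin on the work surface. World frame = base frame: x ahead of the robot, y to its left, z up, the work surface at z = 0. Lengths are in m, angles in rad, forces in N, time in s.
With the tool pointing down it reaches from about 0.225 to 0.725 m from the base axis. Payload 3.1 kg.
Tool frame: the origin (TCP) lies on the centre line of the jaws, within the pads' length; the fingertips stand 11 mm ahead of it and the grasp point (between the pads) lies 8 mm behind it; z points along the fingers, y is the line along which they close (so a half turn about z gives the same grasp; the last joint's range is limited). The gripper opens to 85 mm and grips with 20 to 120 N. Pads are 22 mm wide; open, the fingers measure 114 mm over their backs; the gripper's body (76 mm by 85 mm) begins 54 mm behind the grasp point. The pads swing forward as they close: fully open they stand 13 mm farther back than shut.
Start: joints at [-1.437, 0.048, 0.099, 1.622, 0, 1.443], TCP at [0.136, -0.507, 0.242] pointing down, gripper open.
Joint ranges: [-2.91, 2.91], [-0.99, 1.94], [-1.21, 1.42], [-2.12, 2.29], [-1.49, 1.47], [-3.14, 3.14]. Speed limits (rad/s): [2.79, 2.79, 3.14, 3.14, 3.14, 3.14].

INTERFACE

Orientations are given as [roll, pitch, yaw] about the fixed x, y, z axes, in that order (R = Rz(yaw) Ry(pitch) Rx(roll)).
In Python, from bench import bot gives the robot as it stands.
- The arm moves only by the shell command python3 -m handwheel 'ROWS' [FORCE]. ROWS is JSON, a list of rows, each an object of numbers: "hand": the closure, from 0 (fully open) to 1 (shut); "dx", "dy", "dz": the shift along the tool's x, y, z in mm; "turn": the turn about the tool's z in rad. A call has 1 to 12 rows; each row is the pose to reach, as a shift and turn from the pose commanded when the call began, along the tool's axes at that moment; what a row does not reach only later rows make up. A row lasts 1/8 s, in which the tool goes at most 62.5 mm and 10.7 degrees, less where a joint would pass 70% of its speed; a pose out of reach is approached as far as the arm can. A call with a gripper value outside its range is refused whole. The fingers move at their own pace and stop on an object; FORCE is the grip in N (left out, the last holds). Time passes only in rows, so rows that repeat a pose let the fingers close. It gives the time, the measured TCP pose, the force, the opening and the grip force at its end, in the units of the state.
- bot.observe(): the state, without advancing time (a new reading comes with each control period).
- bot.read_camera(name): name is "side" or "top"; returns the picture (480x640x3 uint8, blue, green, red); there is no depth.
- bot.calibration(name): a dict with "K" (3x3 intrinsics, pixels), "camera_from_world" (4x4, takes a point from world to camera coordinates). Camera axes: x right, y down, z forward; pixel columns grow to the right and rows downward; lengths in m; the calibration is good to about 2 mm. A picture is of the moment at which its call begins. calibration takes no time and is no camera call.
- bot.sign_off(): hands the job in; it is judged then, once.
The state is a dict: "t": time; "joints": joint angles; "joint_vel": joint speeds; "joint_torque": joint torques, N m; "tool_pos": TCP position; "tcp_rot": TCP orientation; "wrist_force": force on the tool from outside, world axes, zero at the start; "torque": the same for the moment, N m; "opening": finger opening in m; "grip_force": force on a finger pad.
Only numpy, scipy, OpenCV 4.12 (cv2) and the standard library are available. Lean on these libraries where they do the work, as an engineer would, in place of code of your own. Each camera call takes 0.05 s, during which the arm holds its last target. There are 200 camera calls.

## Working session

There is one attempt and no reset: what is moved stays moved. The work goes in short steps, Python scripts to look and compute and a shell command to move; the robot and the scene stay as the last step left them, time stands still between calls to the robot, and variables do not carry over. Pictures are saved under pics/ and viewed, at most 10 in all, crops included, and the job is handed in when it is done.

```bash
mkdir -p pics; ls
python3 - <<'E'
from bench import bot
import cv2
for n in("top","side"):
    im=bot.read_camera(n);cv2.imwrite(f"pics/{n}0.png",im)
    c=bot.calibration(n);print(n,c["K"],c["camera_from_world"])
s=bot.observe();print(s)
E
```

```text
pics
top [[463.15407771   0.         317.95325565]
 [  0.         463.15407771 234.57922816]
 [  0.           0.           1.        ]] [[ 0.00898489 -0.99992373 -0.00847417  0.00129348]
 [-0.99129422 -0.00779346 -0.13143451  0.46224171]
 [ 0.13135844  0.00958132 -0.99128864  0.90774564]
 [ 0.          0.          0.          1.        ]]
side [[467.24760377   0.         315.16843701]
 [  0.         467.24760377 247.66304687]
 [  0.           0.           1.        ]] [[-0.81067935 -0.58508524 -0.02177745  0.36960409]
 [-0.36480787  0.5338618  -0.76282816  0.19662478]
 [ 0.45794565 -0.61046444 -0.64623444  0.76910578]
 [ 0.          0.          0.          1.        ]]
{'t': 0.1, 'joints': array([-1.43678193e+00,  4.87077276e-02,  9.77508682e-02,  1.62199122e+00,
        3.07021848e-05,  1.44298773e+00]), 'joint_vel': array([ 2.36743159e-03, -7.28336377e-04,  4.70107174e-03, -6.12345068e-04,
        8.54532614e-05,  2.90313603e-04]), 'joint_torque': array([ 3.39399958e-03, -3.39848757e+01,  3.20936930e+01,  1.58302265e-02,
       -2.63525562e-04,  3.57799465e-06]), 'tool_pos': array([ 0.13581402, -0.50658691,  0.24121621]), 'tcp_rot': array([-3.13946236e+00, -3.04716076e-04,  2.61822638e-01]), 'wrist_force': array([0.24237101, 0.47025461, 0.06331696]), 'torque': array([-0.01313871,  0.00229467,  0.01272422]), 'grip_force': 0.0, 'opening': 0.08510685965343176}
```

View pics/top0.png

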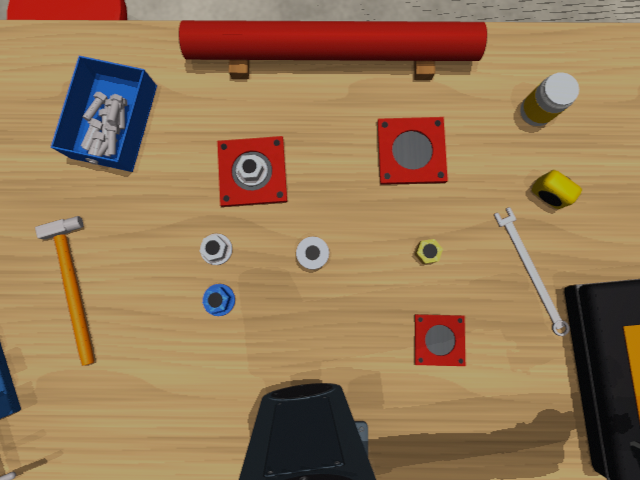

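View pics/side0.png

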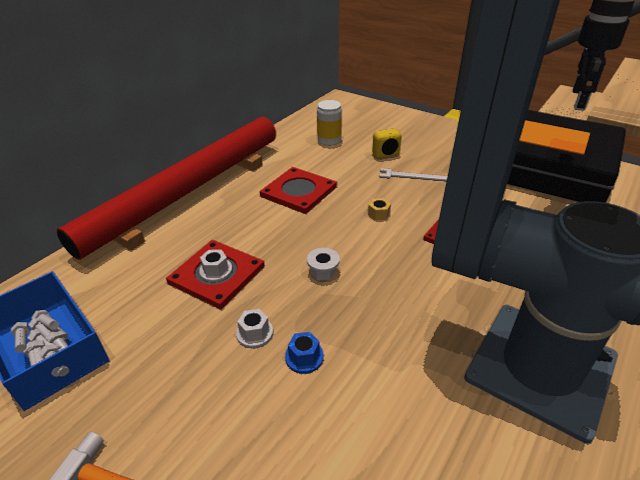

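Top view: steel nuts are at (216,249), which is flange down with the hexagon on top; (312,253), flange up; and (251,169), already seated. The blue look-alike is at (219,299) and the brass nut at (429,251). Empty red plates are at (412,150), the larger, and (440,340), a smaller decoy. I take the nut at (216,249) and the plate at (412,150), and will confirm both in a crop while measuring.

```bash
cat > h.py <<'E'
import numpy as np, cv2
from bench import bot
def ray(n,uv,z):
    c=bot.calibration(n);T=np.array(c["camera_from_world"]);R,t=T[:3,:3],T[:3,3]
    o=-R.T@t;d=R.T@np.linalg.inv(c["K"])@np.array([*uv,1.]);return o+d*(z-o[2])/d[2]
def proj(n,p):
    c=bot.calibration(n);T=np.array(c["camera_from_world"]);q=c["K"]@(T[:3,:3]@p+T[:3,3]);return q[:2]/q[2]
E
python3 - <<'E'
from h import *
top=cv2.imread("pics/top0.png");side=cv2.imread("pics/side0.png")
def blob(m,seed,r):
    k=np.zeros_like(m);cv2.circle(k,seed,r,255,-1);m=m&k
    cs,_=cv2.findContours(m,cv2.RETR_EXTERNAL,cv2.CHAIN_APPROX_NONE);return max(cs,key=cv2.contourArea)
def info(n,im,seed_n,r_n,seed_p,r_p):
    hsv=cv2.cvtColor(im,cv2.COLOR_BGR2HSV)
    grey=cv2.inRange(hsv,(0,0,0),(180,60,255))
    steel=cv2.inRange(hsv,(0,0,90),(180,50,255))
    dark=cv2.inRange(hsv,(0,0,0),(180,90,70))
    for nm,m,s,r,z in(("flange/whole",steel,seed_n,r_n,.008),("bore",dark,seed_n,r_n-6,.038),("pocket floor",grey,seed_p,r_p,.010)):
        c=blob(m,s,r);e=cv2.fitEllipse(c);print(n,nm,e,cv2.contourArea(c),ray(n,e[0],z).round(4))
info("top",top,(216,249),24,(412,150),28)
info("side",side,(255,328),24,(298,187),24)
a=cv2.resize(top[215:285,180:250],(400,400),interpolation=cv2.INTER_CUBIC)
b=cv2.resize(top[110:190,372:452],(400,400),interpolation=cv2.INTER_CUBIC)
c=cv2.resize(side[295:360,220:285],(400,400)[:2],interpolation=cv2.INTER_CUBIC)
cv2.imwrite("pics/crop1.png",np.hstack([a,c]))
for n,uv in(("plate c",[(377.5,120),(443,117.5),(447,181.5),(380.5,184.5)]),):print([ray("top",q,.016).round(3) for q in uv])
print("flangeup",ray("top",(312.5,253),.038),"brass",ray("top",(429.5,251),.03))
E
```

```text
top flange/whole ((215.62525939941406, 248.83990478515625), (30.51401138305664, 31.437978744506836), 79.54186248779297) 752.0 [0.4338 0.217  0.008 ]
top bore ((212.0770721435547, 247.19976806640625), (12.437685012817383, 13.204654693603516), 25.379467010498047) 127.0 [0.434  0.2173 0.038 ]
top pocket floor ((411.9709777832031, 149.66029357910156), (36.64060592651367, 38.757179260253906), 109.70587158203125) 1114.0 [ 0.648  -0.1921  0.01  ]
side flange/whole ((252.27352905273438, 319.72808837890625), (20.597196578979492, 28.050249099731445), 76.39372253417969) 445.0 [0.4535 0.1987 0.008 ]
side bore ((251.99978637695312, 319.25408935546875), (11.553037643432617, 15.6963529586792), 77.33976745605469) 140.0 [0.4345 0.2159 0.038 ]
side pocket floor ((298.1255187988281, 186.9363555908203), (15.4019136428833, 31.782093048095703), 87.18885040283203) 382.0 [ 0.6508 -0.1968  0.01  ]
[array([ 0.711, -0.119,  0.016]), array([ 0.717, -0.258,  0.016]), array([ 0.578, -0.263,  0.016]), array([ 0.57 , -0.124,  0.016])]
flangeup [0.42398995 0.01568412 0.038     ] brass [ 0.43070008 -0.2196872   0.03      ]
```

View pics/crop1.png

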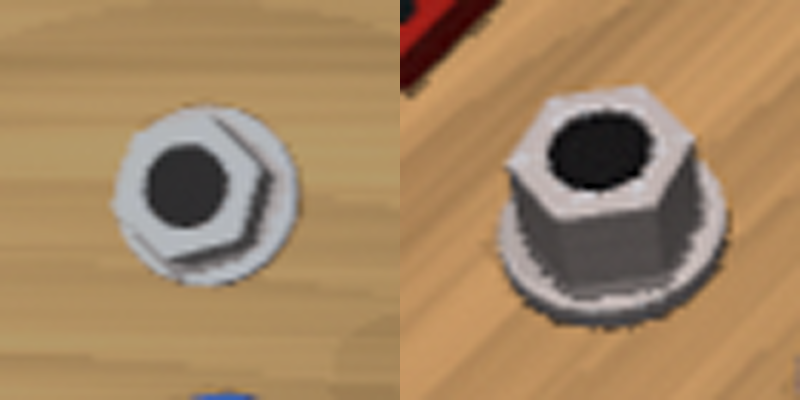

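Confirmed: a steel nut with a round flange at the bottom and the hexagon on top, its bore at about (212,247) in the top view. Next: hexagon orientation and a better pocket centre.

Run:
```python
from h import *
S=np.array([(108,165),(150,98),(245,87),(293,137),(257,208),(162,220)])/6.154+[219.6,294.6]
P=np.array([ray("side",q,.038)[:2] for q in S]);c=P.mean(0);d=P-c
an=np.degrees(np.arctan2(d[:,1],d[:,0]));print(c,an.round(1),np.hypot(*d.T).round(3))
cor=np.degrees(np.angle(np.exp(1j*np.radians(an*6)).mean()))/6   # corner angle mod 60
T=np.array([(215,118),(270,178),(165,262),(112,203)])/5.714+[179.6,214.6]
Q=np.array([ray("top",q,.038)[:2] for q in T]);dq=Q-[.434,.2172];at=np.degrees(np.arctan2(dq[:,1],dq[:,0]));print(at.round(1),np.hypot(*dq.T).round(3))
print("corner",cor,"yaws", [(cor+60*k) for k in range(3)])
top=cv2.imread("pics/top0.png");hsv=cv2.cvtColor(top,cv2.COLOR_BGR2HSV)
red=cv2.inRange(hsv,(0,120,60),(8,255,255))|cv2.inRange(hsv,(172,120,60),(180,255,255))
k=np.zeros_like(red);k[105:195,365:460]=255;red&=k
cs,h=cv2.findContours(red,cv2.RETR_CCOMP,cv2.CHAIN_APPROX_NONE)
for x in cs:
    if cv2.contourArea(x)>300:
        r=cv2.minAreaRect(x);e=cv2.fitEllipse(x);print(r,ray("top",r[0],.016),e,ray("top",e[0],.014),cv2.contourArea(x))
```

```text
[0.43376063 0.21531191] [  45.4  -14.1  -76.2 -133.1  165.5  106.3] [0.027 0.027 0.026 0.026 0.027 0.026]
[-21.1 -83.9 166.8 103.3] [0.026 0.03  0.027 0.026]
corner -14.352959753755181 yaws [np.float64(-14.352959753755181), np.float64(45.64704024624482), np.float64(105.64704024624481)]
((412.2095031738281, 150.25108337402344), (66.00292205810547, 68.11026763916016), 88.45184326171875) [ 0.6447179  -0.19143282  0.016     ] ((411.8385009765625, 150.1818389892578), (75.98844146728516, 78.14136505126953), 108.74160766601562) [ 0.64551136 -0.19105167  0.014     ] 4260.5
((411.75006103515625, 149.75001525878906), (40.305084228515625, 39.59797668457031), 45.0) [ 0.64580224 -0.19048676  0.016     ] ((411.8653869628906, 149.60960388183594), (39.1457633972168, 41.33369445800781), 106.88111114501953) [ 0.64675968 -0.19113026  0.014     ] 1268.0
```

```bash
python3 -m handwheel '[{"hand":0,"dx":475,"dy":-621,"dz":0,"turn":-0.535},{"hand":0,"dx":475,"dy":-621,"dz":0,"turn":-0.535},{"hand":0,"dx":475,"dy":-621,"dz":0,"turn":-0.535},{"hand":0,"dx":475,"dy":-621,"dz":0,"turn":-0.535},{"hand":0,"dx":475,"dy":-621,"dz":0,"turn":-0.535},{"hand":0,"dx":475,"dy":-621,"dz":0,"turn":-0.535},{"hand":0,"dx":475,"dy":-621,"dz":0,"turn":-0.535},{"hand":0,"dx":475,"dy":-621,"dz":0,"turn":-0.535},{"hand":0,"dx":475,"dy":-621,"dz":0,"turn":-0.535},{"hand":0,"dx":475,"dy":-621,"dz":0,"turn":-0.535},{"hand":0,"dx":475,"dy":-621,"dz":0,"turn":-0.535},{"hand":0,"dx":475,"dy":-621,"dz":0,"turn":-0.535}]'
```

```text
t: 1.6
tool_pos: [0.422, 0.1884, 0.2419]
tcp_rot: [3.141, 0.0, 0.798]
wrist_force: [1.2, -1.2, 0.6]
opening: 0.0854
grip_force: 0.0
```

```bash
python3 -m handwheel '[{"hand":0,"dx":28,"dy":-11,"dz":50},{"hand":0,"dx":28,"dy":-11,"dz":100},{"hand":0,"dx":28,"dy":-11,"dz":150},{"hand":0,"dx":28,"dy":-11,"dz":150},{"hand":0,"dx":28,"dy":-11,"dz":150}]'
python3 - <<'E'
from h import *
s=bot.observe();p=s["tool_pos"];print(p,s["tcp_rot"])
a=bot.read_camera("side");t=bot.read_camera("top")
g=proj("side",[.434,.2165,.06]).astype(int);cv2.imwrite("pics/pre.png",np.hstack([cv2.resize(x[v-70:v+70,u-70:u+70],(400,400)) for x,(u,v) in((a,g),(t,proj("top",[.434,.2165,.06]).astype(int)))]))
w=s["tcp_rot"][2];d=np.array([.434,.2165])-p[:2];print("dx,dy mm",1000*d@[np.cos(w),np.sin(w)],1000*d@[np.sin(w),-np.cos(w)])
E
```

```text
[0.42199177 0.18844231 0.24193539] [3.14116653e+00 3.30481801e-04 7.97611950e-01]
dx,dy mm 28.467376006727896 -11.001813286544216invalid input at $[0]: expected keys hand, dx, dy, dz, turn
```

View pics/pre.png

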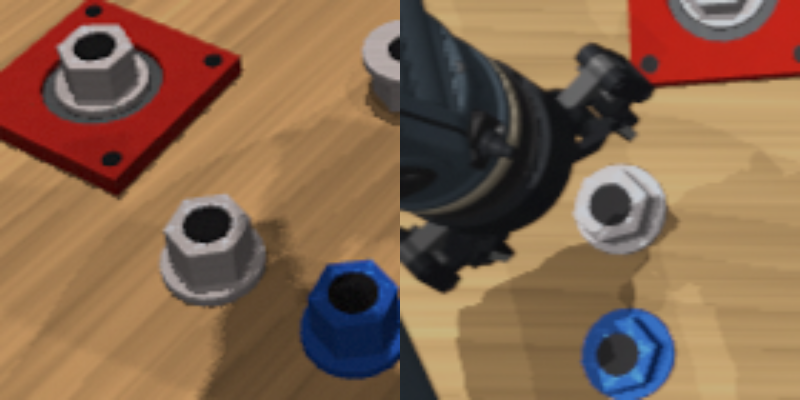

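The call was refused because the turn key was missing. The view shows the arm still at height and the nut untouched.

```bash
python3 -m handwheel '[{"hand":0,"dx":28,"dy":-11,"dz":50,"turn":0},{"hand":0,"dx":28,"dy":-11,"dz":100,"turn":0},{"hand":0,"dx":28,"dy":-11,"dz":150,"turn":0},{"hand":0,"dx":28,"dy":-11,"dz":150,"turn":0},{"hand":0,"dx":28,"dy":-11,"dz":150,"turn":0}]'
python3 - <<'E'
from h import *
s=bot.observe();p=s["tool_pos"];print(p,s["tcp_rot"])
a=bot.read_camera("side");t=bot.read_camera("top")
cv2.imwrite("pics/pre2.png",np.hstack([cv2.resize(x[v-70:v+70,u-70:u+70],(400,400)) for x,(u,v) in((a,proj("side",[.434,.2165,.06]).astype(int)),(t,proj("top",[.434,.2165,.06]).astype(int)))]))
w=s["tcp_rot"][2];d=np.array([.434,.2165])-p[:2];print("dx,dy mm",1000*d@[np.cos(w),np.sin(w)],1000*d@[np.sin(w),-np.cos(w)])
E
```

```text
t: 2.33
tool_pos: [0.4345, 0.2138, 0.0942]
tcp_rot: [3.141, -0.002, 0.796]
wrist_force: [0.9, -0.4, -0.2]
opening: 0.0853
grip_force: 0.0
[0.43446671 0.21376577 0.09415353] [ 3.14053149e+00 -1.88474580e-03  7.96104574e-01]
dx,dy mm 1.6275228104205908 -2.246112640550322
```

View pics/pre2.png

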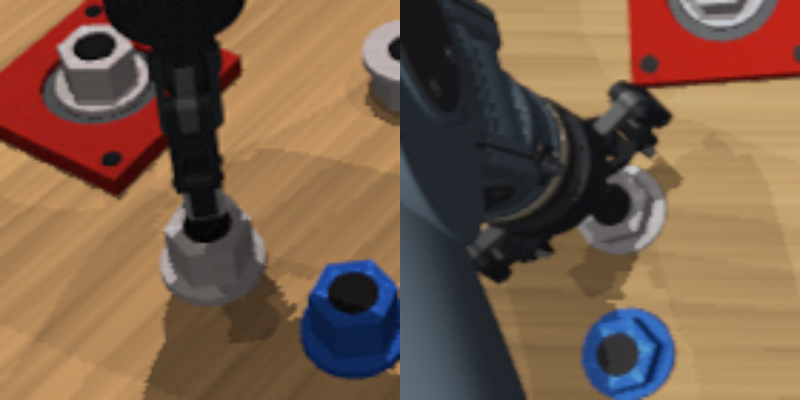

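The gripper is centred over the nut: in the side view the near finger lines up with the bore, and the fingers straddle two flats. Descending and closing.

```bash
python3 -m handwheel '[{"hand":0,"dx":1.5,"dy":-2,"dz":20,"turn":0},{"hand":0,"dx":1.5,"dy":-2,"dz":40,"turn":0},{"hand":0,"dx":1.5,"dy":-2,"dz":58,"turn":0},{"hand":0,"dx":1.5,"dy":-2,"dz":68,"turn":0},{"hand":0,"dx":1.5,"dy":-2,"dz":68,"turn":0},{"hand":0,"dx":1.5,"dy":-2,"dz":68,"turn":0}]' && python3 -m handwheel '[{"hand":0.4,"dx":0,"dy":0,"dz":0,"turn":0},{"hand":0.6,"dx":0,"dy":0,"dz":0,"turn":0},{"hand":1,"dx":0,"dy":0,"dz":0,"turn":0},{"hand":1,"dx":0,"dy":0,"dz":0,"turn":0},{"hand":1,"dx":0,"dy":0,"dz":0,"turn":0},{"hand":1,"dx":0,"dy":0,"dz":0,"turn":0},{"hand":1,"dx":0,"dy":0,"dz":0,"turn":0},{"hand":1,"dx":0,"dy":0,"dz":0,"turn":0}]' 60
```

```text
t: 3.18
tool_pos: [0.4338, 0.2166, 0.0251]
tcp_rot: [3.141, -0.001, 0.797]
wrist_force: [0.3, 0.9, -0.7]
opening: 0.0853
grip_force: 0.0
t: 4.18
tool_pos: [0.4339, 0.2166, 0.0251]
tcp_rot: [3.141, -0.002, 0.797]
wrist_force: [1.4, -0.6, 5.9]
opening: 0.0449
grip_force: 64.9
```

```bash
python3 -m handwheel '[{"hand":1,"dx":0,"dy":0,"dz":-10,"turn":0},{"hand":1,"dx":0,"dy":0,"dz":-30,"turn":0},{"hand":1,"dx":0,"dy":0,"dz":-60,"turn":0},{"hand":1,"dx":0,"dy":0,"dz":-100,"turn":0},{"hand":1,"dx":0,"dy":0,"dz":-100,"turn":0},{"hand":1,"dx":0,"dy":0,"dz":-100,"turn":0}]'
python3 - <<'E'
from h import *
s=bot.observe();p=s["tool_pos"];print(p,s["tcp_rot"],s["opening"],s["grip_force"])
a=bot.read_camera("side");u,v=proj("side",p).astype(int)
cv2.imwrite("pics/lift.png",cv2.resize(a[max(v-90,0):v+90,max(u-120,0):u+120],(640,480)))
w=s["tcp_rot"][2];d=np.array([.646,-.1915])-p[:2];print("dx,dy mm",1000*d@[np.cos(w),np.sin(w)],1000*d@[np.sin(w),-np.cos(w)])
E
```

```text
t: 4.92
tool_pos: [0.4319, 0.2161, 0.1226]
tcp_rot: [-3.14, 0.003, 0.797]
wrist_force: [0.5, -1.0, -3.5]
opening: 0.045
grip_force: 64.2
[0.43192954 0.21607029 0.12261958] [-3.14008350e+00  2.79957903e-03  7.96869238e-01] 0.04499754762611042 64.19230699539185
dx,dy mm -141.8582318615829 437.96797486551094
```

View pics/lift.png

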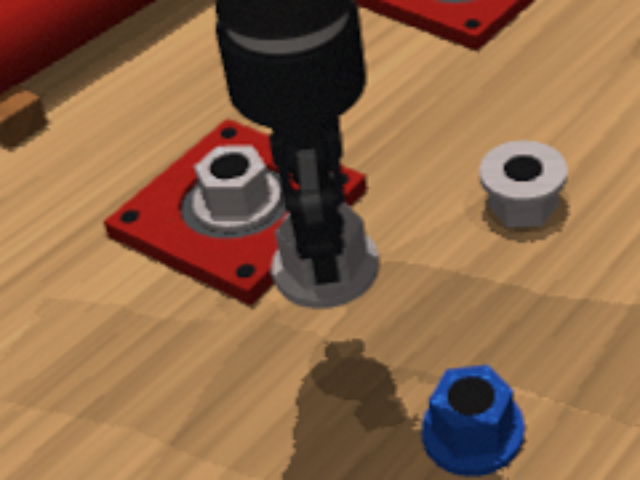

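The nut is held upright and level between two flats (centre about (325,265) in the crop). Carrying it to the pocket.

```bash
python3 -m handwheel '[{"hand":1,"dx":-7,"dy":20,"dz":0,"turn":0},{"hand":1,"dx":-20,"dy":62,"dz":0,"turn":0},{"hand":1,"dx":-36,"dy":112,"dz":0,"turn":0},{"hand":1,"dx":-53,"dy":164,"dz":0,"turn":0},{"hand":1,"dx":-70,"dy":216,"dz":0,"turn":0},{"hand":1,"dx":-87,"dy":268,"dz":0,"turn":0},{"hand":1,"dx":-104,"dy":320,"dz":0,"turn":0},{"hand":1,"dx":-120,"dy":370,"dz":0,"turn":0},{"hand":1,"dx":-133,"dy":410,"dz":0,"turn":0},{"hand":1,"dx":-140,"dy":432,"dz":0,"turn":0},{"hand":1,"dx":-142,"dy":438,"dz":0,"turn":0},{"hand":1,"dx":-142,"dy":438,"dz":0,"turn":0}]' && python3 -m handwheel '[{"hand":1,"dx":0,"dy":0,"dz":20,"turn":0},{"hand":1,"dx":0,"dy":0,"dz":45,"turn":0},{"hand":1,"dx":0,"dy":0,"dz":60,"turn":0},{"hand":1,"dx":0,"dy":0,"dz":60,"turn":0},{"hand":1,"dx":0,"dy":0,"dz":60,"turn":0}]'
python3 - <<'E'
from h import *
s=bot.observe();p=s["tool_pos"];print(p,s["tcp_rot"],s["opening"],s["grip_force"])
c=[]
for n in("side","top"):
    a=bot.read_camera(n);u,v=proj(n,[.646,-.1915,.02]).astype(int);c.append(cv2.resize(a[v-60:v+60,u-60:u+60],(400,400)))
cv2.imwrite("pics/over.png",np.hstack(c))
w=s["tcp_rot"][2];d=np.array([.646,-.1915])-p[:2];print("dx,dy mm",1000*d@[np.cos(w),np.sin(w)],1000*d@[np.sin(w),-np.cos(w)])
E
```

```text
t: 6.48
tool_pos: [0.646, -0.1906, 0.1223]
tcp_rot: [-3.138, 0.001, 0.797]
wrist_force: [0.8, 0.7, -2.4]
opening: 0.0451
grip_force: 64.1
t: 7.1
tool_pos: [0.6476, -0.1911, 0.0654]
tcp_rot: [3.14, -0.001, 0.797]
wrist_force: [0.2, -0.6, -2.0]
opening: 0.0449
grip_force: 64.0
[ 0.64760476 -0.19106936  0.06539173] [ 3.14027611e+00 -6.16725772e-04  7.97293646e-01] 0.044881331879559866 64.04029726982117
dx,dy mm -1.4292676249651721 -0.8472848757555066
```

View pics/over.png

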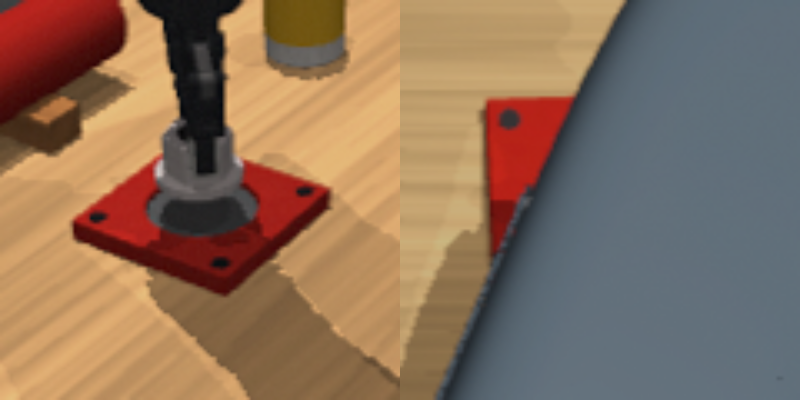

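The side view shows the nut level and centred above the pocket (flange at (199,180), pocket at (202,208) in the crop), 30 mm above its floor. Lowering slowly.

```bash
python3 -m handwheel '[{"hand":1,"dx":-1,"dy":-1,"dz":12,"turn":0},{"hand":1,"dx":-1,"dy":-1,"dz":20,"turn":0},{"hand":1,"dx":-1,"dy":-1,"dz":25,"turn":0},{"hand":1,"dx":-1,"dy":-1,"dz":28,"turn":0},{"hand":1,"dx":-1,"dy":-1,"dz":29,"turn":0},{"hand":1,"dx":-1,"dy":-1,"dz":29,"turn":0},{"hand":1,"dx":-1,"dy":-1,"dz":29,"turn":0}]'
```

```text
t: 8.07
tool_pos: [0.6459, -0.1914, 0.0356]
tcp_rot: [3.141, -0.0, 0.797]
wrist_force: [0.4, -0.3, -3.3]
opening: 0.0448
grip_force: 64.0
```

```bash
python3 -m handwheel '[{"hand":1,"dx":0,"dy":0,"dz":0.5,"turn":0},{"hand":1,"dx":0,"dy":0,"dz":0.9,"turn":0},{"hand":1,"dx":0,"dy":0,"dz":0.9,"turn":0},{"hand":1,"dx":0,"dy":0,"dz":0.9,"turn":0}]'
```

```text
t: 8.57
tool_pos: [0.6459, -0.1914, 0.0352]
tcp_rot: [3.141, -0.0, 0.797]
wrist_force: [-1.8, -0.3, 1.2]
opening: 0.045
grip_force: 64.5
```

The wrist force shows contact with the floor. Releasing gradually, then lifting clear.

```bash
python3 -m handwheel '[{"hand":0.4,"dx":0,"dy":0,"dz":0,"turn":0},{"hand":0.3,"dx":0,"dy":0,"dz":0,"turn":0},{"hand":0.2,"dx":0,"dy":0,"dz":0,"turn":0},{"hand":0,"dx":0,"dy":0,"dz":0,"turn":0},{"hand":0,"dx":0,"dy":0,"dz":0,"turn":0},{"hand":0,"dx":0,"dy":0,"dz":0,"turn":0}]' && python3 -m handwheel '[{"hand":0,"dx":0,"dy":0,"dz":-20,"turn":0},{"hand":0,"dx":0,"dy":0,"dz":-60,"turn":0},{"hand":0,"dx":0,"dy":0,"dz":-110,"turn":0},{"hand":0,"dx":-60,"dy":0,"dz":-150,"turn":0},{"hand":0,"dx":-120,"dy":0,"dz":-160,"turn":0},{"hand":0,"dx":-180,"dy":0,"dz":-160,"turn":0},{"hand":0,"dx":-240,"dy":0,"dz":-160,"turn":0},{"hand":0,"dx":-240,"dy":0,"dz":-160,"turn":0},{"hand":0,"dx":-240,"dy":0,"dz":-160,"turn":0}]'
python3 - <<'E'
from h import *
c=[]
for n in("side","top"):
    a=bot.read_camera(n);u,v=proj(n,[.646,-.1915,.02]).astype(int);c.append(cv2.resize(a[v-60:v+60,u-60:u+60],(400,400)))
    for nm,z in(("bore",.048),):
        m=cv2.inRange(cv2.cvtColor(a,cv2.COLOR_BGR2GRAY),0,60);k=np.zeros_like(m);U=proj(n,[.646,-.1915,z]).astype(int);cv2.circle(k,tuple(map(int,U)),10,255,-1)
        cs,_=cv2.findContours(m&k,0,1);x=max(cs,key=cv2.contourArea);M=cv2.moments(x);print(n,M["m00"],ray(n,(M["m10"]/M["m00"],M["m01"]/M["m00"]),z))
cv2.imwrite("pics/end.png",np.hstack(c))
E
```

```text
t: 9.32
tool_pos: [0.6457, -0.1913, 0.0344]
tcp_rot: [-3.142, 0.0, 0.797]
wrist_force: [0.1, -0.6, 0.1]
opening: 0.0851
grip_force: 0.0
t: 10.45
tool_pos: [0.4781, -0.3633, 0.1958]
tcp_rot: [3.14, -0.001, 0.796]
wrist_force: [0.4, -0.1, -0.3]
opening: 0.0855
grip_force: 0.0
side 38.5 [ 0.64583166 -0.19200005  0.048     ]
top 116.5 [ 0.64528874 -0.19070031  0.048     ]
```

View pics/end.png

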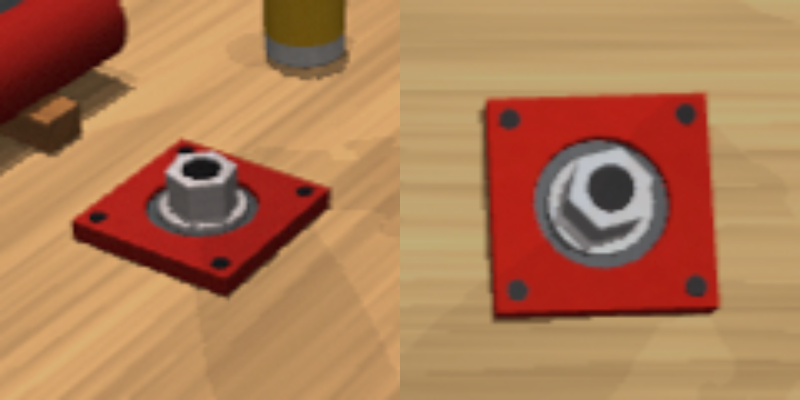

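Both views show the nut seated upright and centred in the pocket (flange at (601,203) in the top crop), and both put its axis within 1 mm of (0.646, -0.1915). The arm is clear.

```bash
python3 -c "
from bench import bot
print(bot.sign_off())"
```

```text
the job is handed in; nothing more can be done
None
```

The flange-down steel nut was held until it touched the pocket floor of the larger empty plate and now sits there upright and centred; the other nuts were not touched, and the job is handed in (no verdict was returned).

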